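# Pump up a pressure pot

### The job

The pressure pot on the bench holds a fresh casting that must cure under pressure. With the fingertips only, push its bleed lever round until it is fully shut (across the outlet), then press the pump knob all the way down and let it spring right up, again and again, until the pressure pin stands fully out; leave the lever shut and the knob up. Only touch and push, never lift or carry anything: keep off the pin itself, and leave the pot and everything around it standing where they are.

Things in the scene. Friction and masses are not known exactly. Their poses are not given: they have to be found in the camera images.
- pressure_pot: Aluminium pressure pot with a bolted steel lid, 196 mm across, lid top 144 mm high, loose on rubber feet, 4 to 6 kg. Origin: centre of its underside, z up. On the lid: pump (42 mm towards the pot's -y; the tallest, 266 mm), pressure indicator (46 mm towards -x, 26 mm towards +y; 178 mm high with the pin in), bleed valve (72 mm towards +y; 206 mm). Bar handles to 113 mm at +x and -x.
- pump_knob (a point): Centre of the top of the pump's black mushroom knob, 45 mm across; it is pressed straight down 30 mm to the stop (4 N at first, 8 to 10 N at the bottom) and its spring lifts it again when let go. It moves with the knob.
- pump (a joint): Travel of the pump knob in m: 0 = fully up, 0.030 = fully down.
- lever_pivot (a point): Point on the upright axis of the bleed lever, at half the height of the lever's sleeve (199.5 mm above the bench).
- lever_grip (a point): Point in the middle of the lever's black rubber sleeve, 66 mm from lever_pivot, at the same height. The sleeve is 16 mm wide, 13 mm high and runs from 38 to 86 mm from the axis. Moves with the lever.
- bleed_lever (a joint): Angle of the bleed lever in rad about its upright axis, growing clockwise seen from above: 0 = open (lever above the outlet and in line with it, pointing to the pot's +y), 1.571 = fully shut (across the outlet, pointing to the pot's +x), against its stop. It stays where it is left; it takes about 2 N at the sleeve.
- pin_top (a point): Centre of the top of the pressure pin, a round brass pin (12 mm thick, head 17 mm across) in a dark sleeve on the lid; the head sits on the sleeve when the pin is in.
- pressure_pin (a joint): How far the pin stands out in m: 0 = in, 0.032 = fully out. With the lever shut each full pump stroke (at least 23 of the 30 mm, from fully up) raises it 8 mm; a shorter one raises it only while the knob is held. It settles back up to 3 mm as the knob rises. Once fully out, more strokes do no harm. With the lever open pumping does nothing and the pin springs back in.
- pin_stem: The pressure pin itself (the part seen, for the rule that it is not touched); origin at the underside of its head.
- lidded_tub: round white tub with a closed lid, 100 mm across, 77 mm high, close to the pot's pump side. Origin: centre of its underside. Stays where it is.
- mixing_cup: clear mixing cup with some old resin in it, 91 mm across, 100 mm high, close to the pot's outlet side, under the lever. Origin: centre of its underside. Stays where it is.
- tape_roll: masking tape roll lying flat, 100 mm across, 25 mm high, farther left on the bench. Origin: centre of its underside. Stays where it is.
- rod_pot: small steel pot with a stirring rod leaning in it, 64 mm across, 109 mm high, farther left. Origin: centre of its underside. Stays where it is.
- hardener_bottle: small bottle with a screw cap, 40 mm across, 95 mm high, left of the pot. Origin: centre of its underside. Stays where it is.
- timer: white timer box, 72x93x48 mm, at the right end of the bench. Origin: centre of its underside. Stays where it is.

How it is judged:
By the outcome, as a careful person would: the job done as asked, in the order asked, and still so for the second after the job is handed in, with the robot touching nothing.
It also fails if it takes over 45 s, if anything falls off the work surface, if the arm or the gripper's body presses on something with over 40 N, if the wrist force passes 120 N, or if a joint passes its speed limit or range.

### The arm

A 6-joint arm with a two-finger parallel gripper is mounted at the origin on a cart in front of the work surface, level with it; the furniture and walls round the work are solid. World frame = base frame: x ahead of the robot, y to its left, z up, the work surface at z = 0. Lengths are in m, angles in rad, forces in N, time in s.
With the tool pointing down it reaches from about 0.3 to 0.775 m from the base axis. Payload 14.6 kg.
Tool frame: the origin (TCP) lies at the very end of the fingers, on their centre line; the grasp point (between the pads) lies 19 mm behind it (ctrl.pinch_z is the distance from the TCP to the grasp point, in m); x points along the fingers, z is the direction in which the jaws open and shut, and the axes are right-handed (so a half turn about x gives the same grasp; the last joint's range is limited). The gripper opens to 85 mm and grips with 20 to 120 N. Pads are 22 mm wide; open, the fingers measure 114 mm over their backs; the gripper's body (76 mm by 85 mm) begins 54 mm behind the grasp point. The pads swing forward as they close: fully open they stand 13 mm farther back than shut.
Start: joints at [1.192, 0.3, 1.521, -0, 1.321, -0.067], TCP at [0.169, 0.523, 0.231] pointing down, gripper open.
Joint ranges: [-3.03, 3.03], [-0.79, 2.21], [0.23, 2.52], [-1.04, 4.18], [0, 3.07], [-2.55, 2.55]. Speed limits (rad/s): [2.22, 2.22, 2.57, 3.14, 3.14, 3.14].

### API

Orientations are given as a rotation vector (axis times angle).
In Python, from plant import ctrl gives the robot as it stands. The module is installed in compiled form; this text tells all that it offers.
- The arm moves only by the shell command python3 -m creep 'ROWS' [FORCE]. ROWS is JSON, a list of rows, each an object of numbers: "x", "y", "z": the shift along the tool's x, y, z in units of 80 cm (1.0 is 80 cm); "rx", "ry", "rz": the turn, a rotation vector about the tool's x, y, z in units of 0.5 rad (1.0 is 0.5 rad); "claw": the opening, from -1 (shut) to 1 (fully open). A call has 1 to 12 rows; each row is the pose to reach, as a shift and turn from the pose commanded when the call began, along the tool's axes at that moment; what a row does not reach only later rows make up. A row lasts 1/10 s, in which the tool goes at most 50 mm and 8.59 degrees, less where a joint would pass 70% of its speed; a pose out of reach is approached as far as the arm can. A call with a number of a shift or a turn outside -1 to 1 is refused whole. A call with a gripper value outside its range is refused whole. The fingers move at their own pace and stop on an object; FORCE is the grip in N (left out, the last holds). Time passes only in rows, so rows that repeat a pose let the fingers close. It gives the time, the measured TCP pose, the force and the opening at its end, in the units of the state.
- ctrl.state(): the state, without advancing time (a new reading comes with each control period).
- ctrl.grab_frame(name): name is "scene" or "top" or "wrist"; returns a dict with "img" (480x640x3 uint8, blue, green, red), "fx", "fy", "cx", "cy" (pixels), "extrinsics" (4x4, takes a point from camera to world coordinates). Camera axes: x right, y up, looking along -z (the intrinsics and any distortion apply to the point x, -y, -z); pixel columns grow to the right and rows downward; lengths in m; the calibration is good to about 2 mm. A picture is of the moment at which its call begins. There is no depth.
- ctrl.finish_job(): hands the job in, once; it reports no verdict.
The state is a dict: "t": time; "joints": joint angles; "joint_vel": joint speeds; "joint_efforts": joint torques, N m; "eef_pos": TCP position; "orientation": TCP orientation; "ft_force": force on the tool from outside, world axes, zero at the start; "ft_torque": the same for the moment, N m; "width": opening from 0.0 (shut) to 1.0 (fully open).
Only numpy, scipy, OpenCV 4.12 (cv2) and the standard library are available. Lean on these libraries where they do the work, as an engineer would, in place of code of your own. Each camera call takes 0.05 s, during which the arm holds its last target.

## Working session

There is one attempt and no reset: what is moved stays moved. The work goes in short steps, Python scripts to look and compute and a shell command to move; the robot and the scene stay as the last step left them, time stands still between calls to the robot, and variables do not carry over. Pictures are saved under pics/ and viewed, and the job is handed in when it is done.

```bash
mkdir -p pics; ls
cat > h.py <<'E'
import numpy as np, cv2
from plant import ctrl
def grab(n,save=None):
    f=ctrl.grab_frame(n)
    if save: cv2.imwrite('pics/'+save,f['img'])
    np.savez('/tmp/%s.npz'%(save or n),**{k:np.array(v) for k,v in f.items()})
    return f
def ray(f,u,v):
    E=np.array(f['extrinsics']); d=np.array([(u-f['cx'])/f['fx'],-(v-f['cy'])/f['fy'],-1.])
    return E[:3,3],E[:3,:3]@d
def onz(f,u,v,z):
    o,d=ray(f,u,v); return o+d*(z-o[2])/d[2]
def proj(f,p):
    E=np.array(f['extrinsics']); q=E[:3,:3].T@(np.array(p)-E[:3,3]); return f['cx']+f['fx']*q[0]/-q[2], f['cy']-f['fy']*q[1]/-q[2]
def tri(*rs):
    A=0;b=0
    for o,d in rs:
        d=d/np.linalg.norm(d);P=np.eye(3)-np.outer(d,d);A=A+P;b=b+P@o
    return np.linalg.solve(A,b)
def load(n):
    return {k:v for k,v in np.load('/tmp/%s.npz'%n).items()}
E
python3 - <<'E'
from h import *
np.set_printoptions(precision=4,suppress=True)
print(ctrl.state(), ctrl.pinch_z)
for n in ['scene','top','wrist']:
    f=grab(n,n+'0.png'); print(n,[k for k in f],f['fx'],f['fy'],f['cx'],f['cy']); print(np.array(f['extrinsics']))
E
```

```text
pics
{'t': 0.0, 'joints': array([ 1.1924,  0.3005,  1.5216, -0.    ,  1.3207, -0.0666]), 'joint_vel': array([ 0.0016,  0.0001, -0.0015,  0.0001, -0.0015, -0.0003]), 'joint_efforts': array([ -0.    , -54.3506, -36.1782,  -0.0001,   0.0041,  -0.    ]), 'eef_pos': array([0.1687, 0.5232, 0.2307]), 'orientation': array([-0.9772,  1.3418,  0.9761]), 'ft_force': array([-0.693 , -0.5774,  0.518 ]), 'ft_torque': array([-0.0184, -0.0066,  0.0211]), 'width': 1.0003405345256966} 0.0187
scene ['img', 'fx', 'fy', 'cx', 'cy', 'extrinsics'] 458.70388127920023 458.70388127920023 324.798195244091 230.929335102978
[[-0.8726  0.2017 -0.4448 -0.1095]
 [-0.4883 -0.3806  0.7853  1.1645]
 [-0.0109  0.9025  0.4306  0.7442]
 [ 0.      0.      0.      1.    ]]
top ['img', 'fx', 'fy', 'cx', 'cy', 'extrinsics'] 603.5190618804562 603.5190618804562 328.8514976637719 235.5447653561901
[[-0.0046  0.9833 -0.1819  0.1667]
 [-0.9998 -0.0078 -0.017   0.1368]
 [-0.0182  0.1818  0.9832  1.6877]
 [ 0.      0.      0.      1.    ]]
wrist ['img', 'fx', 'fy', 'cx', 'cy', 'extrinsics'] 388.9898528076354 388.9898528076354 319.2162673756188 243.47451164515098
[[ 0.3061 -0.9049 -0.2957  0.0931]
 [ 0.952   0.2904  0.0969  0.5488]
 [-0.0018 -0.3112  0.9503  0.3724]
 [ 0.      0.      0.      1.    ]]
```

View pics/scene0.png

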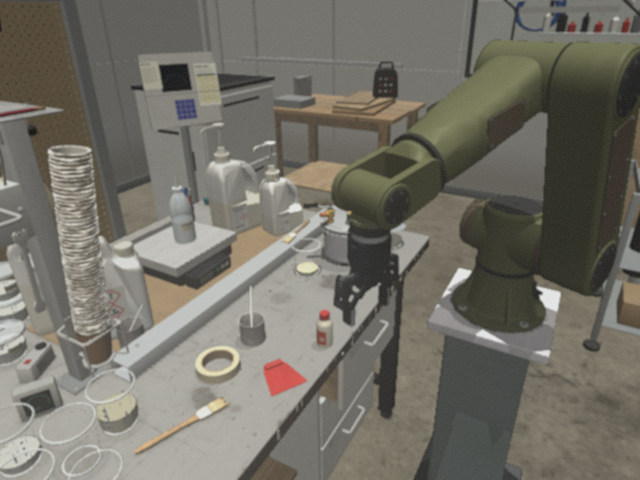

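View pics/top0.png

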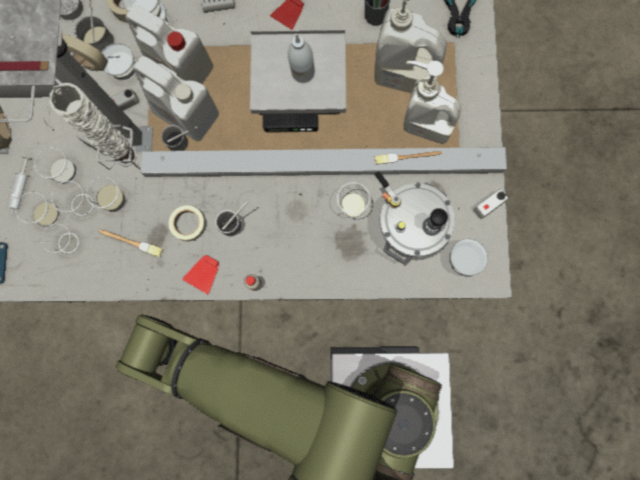

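View pics/wrist0.png

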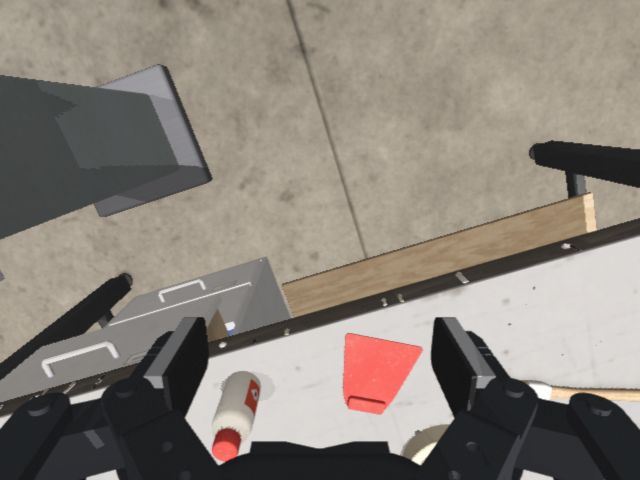

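The top view shows the pot at about (417,220), knob at (437,217), brass pin at about (401,226), the lever pointing up-left at (385,185), the cup at (353,200), and the tub at (468,258). I'll zoom in on that area.

Run:
```python
from h import *
im=cv2.imread('pics/top0.png'); c=im[150:290,320:520]; cv2.imwrite('pics/topz.png',cv2.resize(c,None,fx=4,fy=4,interpolation=cv2.INTER_CUBIC))
im=cv2.imread('pics/scene0.png'); c=im[190:290,270:430]; cv2.imwrite('pics/scenez.png',cv2.resize(c,None,fx=5,fy=5,interpolation=cv2.INTER_CUBIC))
f=load('top0.png')
for n,u,v,z in [('knob',437,217,.266),('pin',401,226,.178),('lever tip',382,178,.2),('cup',353,200,.1),('tub',468,258,.077),('pot',417,220,.144),('lvpivot',394,201,.2)]: print(n,onz(f,u,v,z).round(3))
```

```text
knob [ 0.473 -0.098  0.266]
pin [ 0.469 -0.021  0.178]
lever tip [0.59  0.027 0.2  ]
cup [0.558 0.099 0.1  ]
tub [ 0.401 -0.209  0.077]
pot [ 0.492 -0.066  0.144]
lvpivot [ 0.53  -0.003  0.2  ]
```

View pics/topz.png

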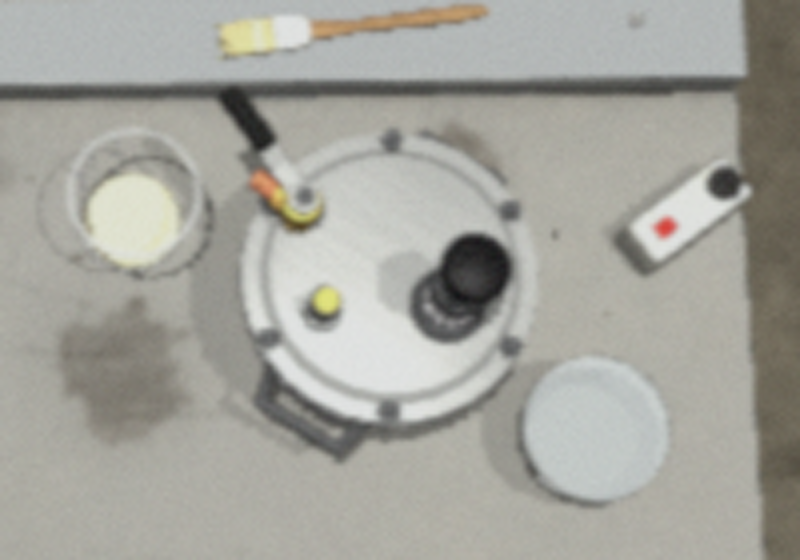

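View pics/scenez.png

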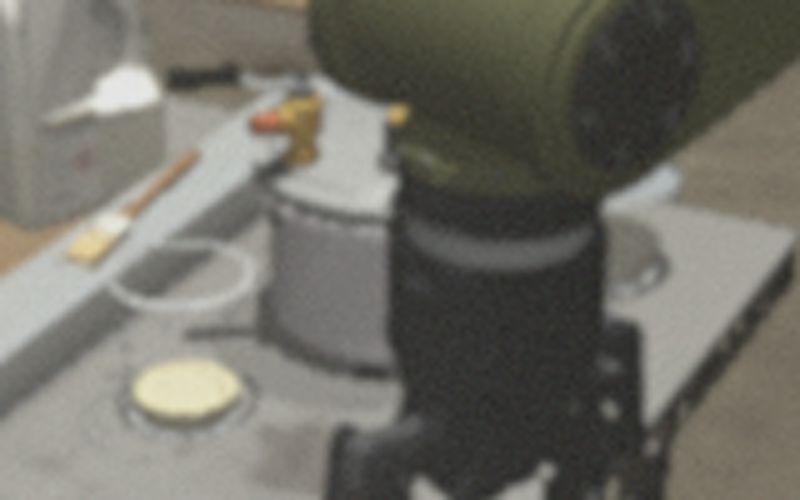

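The pot's yaw looks like about -31°: the lever points at about 27° in world and its shut direction is about -31°. Before acting I want a closer second view from the wrist camera, so I'll work out the tool axes.

```bash
cat >> h.py <<'E'
from scipy.spatial.transform import Rotation as Ro
def rel(p,s=None):
    s=s or ctrl.state(); R=Ro.from_rotvec(s['orientation']).as_matrix()
    return (R.T@(np.array(p)-s['eef_pos'])/0.8)
np.set_printoptions(precision=4,suppress=True)
E
python3 - <<'E'
from h import *
s=ctrl.state(); R=Ro.from_rotvec(s['orientation']).as_matrix(); print(R)
print(rel([.169,.523,.40]),rel([.48,0.05,.40]))
E
```

```text
[[-0.0003 -0.9518  0.3068]
 [-0.0008  0.3068  0.9518]
 [-1.      0.0001 -0.0009]]
[-0.2114 -0.0005 -0.0004] [-0.2111 -0.5519 -0.4439]
```

```bash
python3 -m creep '[{"x":-0.15,"claw":-1},{"x":-0.236,"y":-0.1,"z":-0.08,"claw":-1},{"x":-0.236,"y":-0.64,"z":-0.52,"claw":-1},{"x":-0.236,"y":-0.64,"z":-0.52,"claw":-1},{"x":-0.236,"y":-0.64,"z":-0.52,"claw":-1},{"x":-0.236,"y":-0.64,"z":-0.52,"claw":-1},{"x":-0.236,"y":-0.64,"z":-0.52,"claw":-1},{"x":-0.236,"y":-0.64,"z":-0.52,"claw":-1},{"x":-0.236,"y":-0.64,"z":-0.52,"claw":-1},{"x":-0.236,"y":-0.64,"z":-0.52,"claw":-1},{"x":-0.236,"y":-0.64,"z":-0.52,"claw":-1},{"x":-0.236,"y":-0.64,"z":-0.52,"claw":-1}]'
```

```text
invalid input at $[0]: expected keys x, y, z, rx, ry, rz, claw
```

```bash
python3 -m creep '[{"x":-0.15,"y":0,"z":0,"rx":0,"ry":0,"rz":0,"claw":-1},{"x":-0.236,"y":-0.1,"z":-0.08,"rx":0,"ry":0,"rz":0,"claw":-1},{"x":-0.236,"y":-0.64,"z":-0.52,"rx":0,"ry":0,"rz":0,"claw":-1},{"x":-0.236,"y":-0.64,"z":-0.52,"rx":0,"ry":0,"rz":0,"claw":-1},{"x":-0.236,"y":-0.64,"z":-0.52,"rx":0,"ry":0,"rz":0,"claw":-1},{"x":-0.236,"y":-0.64,"z":-0.52,"rx":0,"ry":0,"rz":0,"claw":-1},{"x":-0.236,"y":-0.64,"z":-0.52,"rx":0,"ry":0,"rz":0,"claw":-1},{"x":-0.236,"y":-0.64,"z":-0.52,"rx":0,"ry":0,"rz":0,"claw":-1},{"x":-0.236,"y":-0.64,"z":-0.52,"rx":0,"ry":0,"rz":0,"claw":-1},{"x":-0.236,"y":-0.64,"z":-0.52,"rx":0,"ry":0,"rz":0,"claw":-1},{"x":-0.236,"y":-0.64,"z":-0.52,"rx":0,"ry":0,"rz":0,"claw":-1},{"x":-0.236,"y":-0.64,"z":-0.52,"rx":0,"ry":0,"rz":0,"claw":-1}]'
```

```text
t: 1.35
eef_pos: [0.4549, 0.0825, 0.3991]
orientation: [-0.976, 1.341, 0.976]
ft_force: [1.0, 0.5, 0.3]
width: 0.003
```

Run:
```python
from h import *
f=grab('wrist','wrist1.png'); s=ctrl.state(); print(s['eef_pos'],s['joints'],s['ft_force'],rel([.53,-.03,.42]))
```

```text
[0.4577 0.0777 0.3994] [ 0.0901  0.0315  1.4503 -0.0017  1.6592 -1.165 ] [ 2.8348 -3.1782 -0.2805] [-0.0254 -0.1277 -0.0999]
```

View pics/wrist1.png

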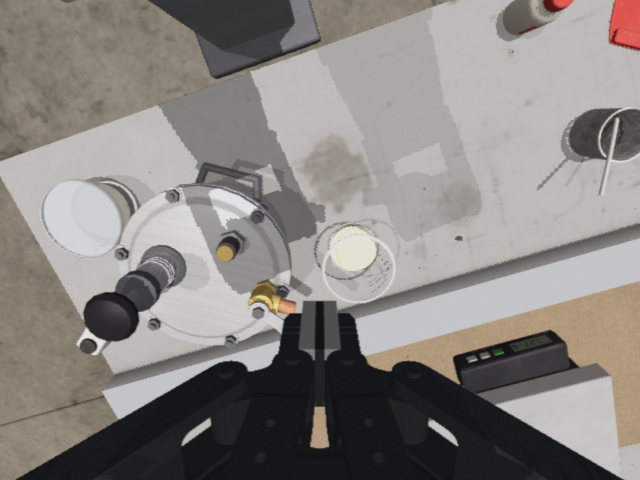

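Wrist view: the knob is at (110,316), the pin head at (225,254) and the valve hub at (258,312). The lever is partly hidden by the fingers, so I'll move further along for the second view.

```bash
python3 -m creep '[{"x":-0.026,"y":-0.198,"z":-0.157,"rx":0,"ry":0,"rz":0,"claw":-1},{"x":-0.026,"y":-0.198,"z":-0.157,"rx":0,"ry":0,"rz":0,"claw":-1},{"x":-0.026,"y":-0.198,"z":-0.157,"rx":0,"ry":0,"rz":0,"claw":-1},{"x":-0.026,"y":-0.198,"z":-0.157,"rx":0,"ry":0,"rz":0,"claw":-1},{"x":-0.026,"y":-0.198,"z":-0.157,"rx":0,"ry":0,"rz":0,"claw":-1},{"x":-0.026,"y":-0.198,"z":-0.157,"rx":0,"ry":0,"rz":0,"claw":-1},{"x":-0.026,"y":-0.198,"z":-0.157,"rx":0,"ry":0,"rz":0,"claw":-1}]'
python3 - <<'E'
from h import *
f=grab('wrist','wrist2.png'); s=ctrl.state(); print(s['eef_pos'],s['joints'],s['ft_force'],s['t'])
E
```

```text
t: 2.1
eef_pos: [0.5662, -0.0828, 0.4196]
orientation: [-0.977, 1.34, 0.977]
ft_force: [-0.4, 0.2, -0.5]
width: -0.002
[ 0.5661 -0.0825  0.42  ] [-0.2088  0.2941  1.1018  0.0001  1.7453 -1.4689] [-0.3469  0.5836  0.2907] 2.15
```

View pics/wrist2.png

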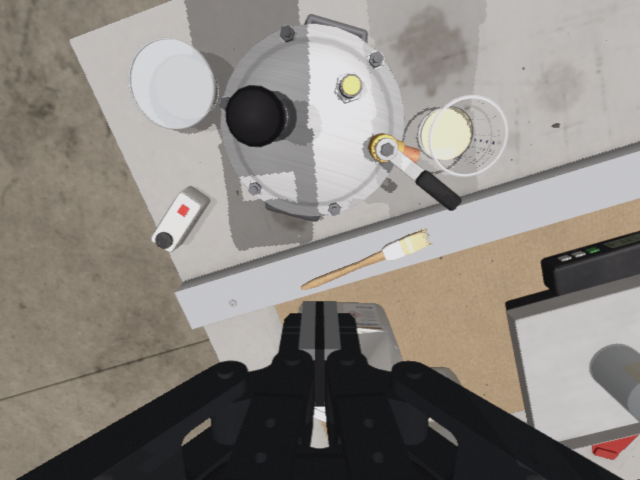

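The second wrist view shows everything clearly: knob at (256,116), pin (350,86), lever hub (387,149), black sleeve from (420,173) to (458,207). Next I'll segment and triangulate.

Run:
```python
from h import *
w1,w2,t=load('wrist1.png'),load('wrist2.png'),load('top0.png')
def blob(f,box,cond):
    x0,y0,x1,y1=box; im=f['img'][y0:y1,x0:x1]; hsv=cv2.cvtColor(im,cv2.COLOR_BGR2HSV)
    m=cond(hsv).astype(np.uint8); n,l,st,c=cv2.connectedComponentsWithStats(m)
    i=1+np.argmax(st[1:,4]); cs,_=cv2.findContours((l==i).astype(np.uint8),0,1)
    r=cv2.minAreaRect(cs[0]); return c[i]+[x0,y0],st[i,4],(r[0][0]+x0,r[0][1]+y0),r[1],r[2],cv2.minEnclosingCircle(cs[0])[1]
dark=lambda h:h[...,2]<50
yel=lambda h:(h[...,1]>110)&(h[...,0]>15)&(h[...,0]<35)&(h[...,2]>90)
K=[blob(w1,(70,280,150,350),dark),blob(w2,(215,75,300,155),lambda h:h[...,2]<40),blob(t,(422,205,452,232),lambda h:h[...,2]<60)]
P=[blob(w1,(210,235,245,265),yel),blob(w2,(330,68,372,100),yel),blob(t,(393,220,408,232),yel)]
S=[blob(w2,(410,165,470,215),dark),blob(t,(370,168,392,190),dark)]
for n,B in zip('KPS',(K,P,S)):
    for b in B: print(n,b)
V=[w1,w2,t]
print('knob',[tri(ray(V[i],*K[i][2]),ray(V[j],*K[j][2])) for i,j in((0,1),(1,2))])
print('pin',[tri(ray(V[i],*P[i][2]),ray(V[j],*P[j][2])) for i,j in((0,1),(1,2))])
print('sleeve',tri(ray(w2,*S[0][2]),ray(t,*S[1][2])))
print('sleeve on z',onz(w2,*S[0][2],.206),onz(t,*S[1][2],.206))
print('hub',tri(ray(w1,258,312),ray(w2,387,149)),onz(w2,387,149,.206))
for n in ('wrist2','wrist1'):
  f=load(n+'.png');c=f['img'][60:240,200:500] if n=='wrist2' else f['img'][220:350,60:330]
  cv2.imwrite('pics/%sz.png'%n,cv2.resize(c,None,fx=2.6,fy=2.6,interpolation=cv2.INTER_CUBIC))
```

```text
Traceback (most recent call last):
ValueError: attempt to get argmax of an empty sequence
```

Run:
```python
from h import *
w1,w2,t=load('wrist1.png'),load('wrist2.png'),load('top0.png')
def blob(f,box,cond):
    x0,y0,x1,y1=box; im=f['img'][y0:y1,x0:x1]; hsv=cv2.cvtColor(im,cv2.COLOR_BGR2HSV)
    m=cond(hsv).astype(np.uint8); n,l,st,c=cv2.connectedComponentsWithStats(m)
    if n<2: print('none',box,hsv[hsv.shape[0]//2,hsv.shape[1]//2]); return None
    i=1+np.argmax(st[1:,4]); cs,_=cv2.findContours((l==i).astype(np.uint8),0,1)
    r=cv2.minAreaRect(cs[0]); return c[i]+[x0,y0],st[i,4],(r[0][0]+x0,r[0][1]+y0),r[1],r[2],cv2.minEnclosingCircle(cs[0])[1]
dark=lambda h:h[...,2]<60
yel=lambda h:(h[...,1]>90)&(h[...,0]>12)&(h[...,0]<40)&(h[...,2]>80)
K=[blob(w1,(70,280,150,350),lambda h:h[...,2]<35),blob(w2,(215,75,300,155),lambda h:h[...,2]<40),blob(t,(422,205,452,232),lambda h:h[...,2]<60)]
P=[blob(w1,(210,235,245,265),yel),blob(w2,(330,68,372,100),yel),blob(t,(393,220,408,232),yel)]
S=[blob(w2,(410,165,470,215),dark),blob(t,(370,168,392,190),dark)]
for n,B in zip('KPS',(K,P,S)):
    for b in B: print(n,b)
V=[w1,w2,t]
T=lambda B,i,j:tri(ray(V[i],*B[i][2]),ray(V[j],*B[j][2])) if B[i] and B[j] else None
print('knob',T(K,0,1),T(K,1,2))
print('pin',T(P,0,1),T(P,1,2))
print('sleeve',tri(ray(w2,*S[0][2]),ray(t,*S[1][2])))
print('sleeve on z',onz(w2,*S[0][2],.206),onz(t,*S[1][2],.206))
print('hub',tri(ray(w1,258,312),ray(w2,387,149)),onz(w2,387,149,.206))
for n in ('wrist2','wrist1'):
  f=load(n+'.png');c=f['img'][60:240,200:500] if n=='wrist2' else f['img'][220:350,60:330]
  cv2.imwrite('pics/%sz.png'%n,cv2.resize(c,None,fx=2.6,fy=2.6,interpolation=cv2.INTER_CUBIC))
```

```text
K (array([121.3259, 306.3462]), np.int32(494), (116.08240127563477, 309.43390464782715), (52.599876403808594, 32.090274810791016), 39.957550048828125, 26.669370651245117)
K (array([255.5027, 116.7852]), np.int32(2244), (255.0, 115.5), (59.0, 58.0), 90.0, 30.537424087524414)
K (array([438.2049, 217.8341]), np.int32(205), (438.0, 218.5), (19.0, 16.0), 90.0, 10.350370407104492)
P (array([224.9263, 252.5484]), np.int32(217), (225.0, 252.5), (15.0, 16.0), 90.0, 8.547061920166016)
P (array([349.    ,  93.4444]), np.int32(9), (348.8490562438965, 93.52829933166504), (8.241633415222168, 1.3736056089401245), 15.945394515991211, 4.123205661773682)
P (array([401.08, 224.8 ]), np.int32(25), (401.0, 224.5), (4.0, 5.0), 0.0, 2.8383305072784424)
S (array([437.8544, 190.1717]), np.int32(769), (437.99494552612305, 190.3219108581543), (48.26891326904297, 16.52539825439453), 39.559669494628906, 24.38657569885254)
S (array([381.0385, 178.6795]), np.int32(78), (381.23076915740967, 178.84615516662598), (16.641006469726562, 4.992301940917969), 56.3099365234375, 8.485381126403809)
knob [ 0.475  -0.1048  0.2439] [ 0.4748 -0.1052  0.2406]
pin [ 0.4783 -0.0251  0.1619] [ 0.4791 -0.0236  0.1503]
sleeve [0.588  0.0284 0.1985]
sleeve on z [0.5857 0.0266 0.206 ] [0.5862 0.0289 0.206 ]
hub [ 0.537  -0.007   0.1943] [ 0.5355 -0.0087  0.206 ]
```

```bash
ls -l pics
```

```text
total 3372
-rw-r--r-- 1 agent agent 511093 Dec  6 21:07 scene0.png
-rw-r--r-- 1 agent agent 368500 Dec  6 21:07 scenez.png
-rw-r--r-- 1 agent agent 480380 Dec  6 21:07 top0.png
-rw-r--r-- 1 agent agent 414996 Dec  6 21:07 topz.png
-rw-r--r-- 1 agent agent 356928 Dec  6 21:07 wrist0.png
-rw-r--r-- 1 agent agent 362211 Dec  6 21:09 wrist1.png
-rw-r--r-- 1 agent agent 240289 Dec  6 21:10 wrist1z.png
-rw-r--r-- 1 agent agent 365529 Dec  6 21:09 wrist2.png
-rw-r--r-- 1 agent agent 332594 Dec  6 21:10 wrist2z.png
```

View pics/wrist2z.png

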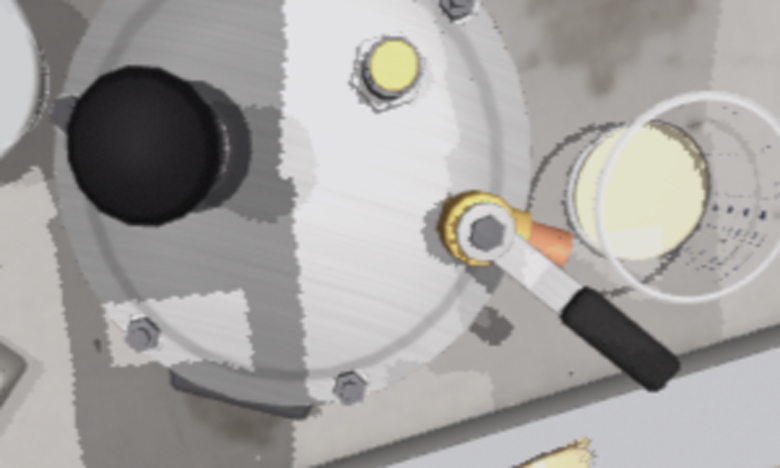

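View pics/wrist1z.png

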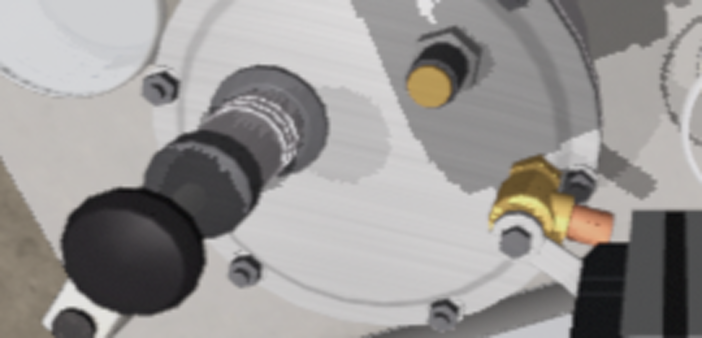

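Run:
```python
from h import *
w1,w2,t=load('wrist1.png'),load('wrist2.png'),load('top0.png')
k=tri(ray(w1,111.5,316.2),ray(w2,255.8,116.2)); kt=tri(ray(w1,111.5,316.2),ray(w2,255.8,116.2),ray(t,438,217.5))
p=tri(ray(w1,225.4,253.8),ray(w2,351.2,85.4)); h=tri(ray(w1,258.5,312.3),ray(w2,387.3,149.6))
print(k,kt,p,h, proj(t,k),proj(t,h))
print('z-planes w1/w2 knob',onz(w1,111.5,316.2,.255),onz(w2,255.8,116.2,.255))
s0=onz(w2,437.99,190.3,.203); hb=onz(w2,387.3,149.6,.206)
d=s0-hb; print('lever',s0,hb,np.linalg.norm(d[:2]),np.degrees(np.arctan2(d[1],d[0])))
# pot yaw from pump->valve (114 mm along +y) and pin
d=h-k; print('pot+y',np.degrees(np.arctan2(d[1],d[0])),np.linalg.norm(d[:2]))
# outlet dir: hub to copper outlet tip in w2 (566,247)/2.6
o=onz(w2,200+566/2.6,60+248/2.6,.185)-h; print('outlet',np.degrees(np.arctan2(o[1],o[0])))
```

```text
[ 0.476  -0.1028  0.2554] [ 0.4754 -0.1029  0.2549] [ 0.4743 -0.0212  0.1764] [ 0.5376 -0.0068  0.1938] (np.float64(438.05440456267496), np.float64(216.72137698502448)) (np.float64(395.4008428509487), np.float64(198.4793964084228))
z-planes w1/w2 knob [ 0.476  -0.1032  0.255 ] [ 0.4761 -0.1028  0.255 ]
lever [0.5865 0.0273 0.203 ] [ 0.5361 -0.0085  0.206 ] 0.06185312645926788 35.4103860657265
pot+y 57.29784539537827 0.11405098046057859
outlet 61.049784325769195
```

The triangulation is consistent: pump to valve is 114 mm as specified, pot +y at 57.3°, lever at 35.4° (about 0.38 rad), pivot about (0.5366,-0.0075), knob centre (0.476,-0.103). I'll move above the push start point, with a -0.33 rad turn so the finger faces the lever.

```bash
python3 -m creep '[{"x":0.05,"y":0.02,"z":0.06,"rx":-0.22,"ry":0,"rz":0,"claw":-1},{"x":0.1,"y":0.035,"z":0.12,"rx":-0.44,"ry":0,"rz":0,"claw":-1},{"x":0.15,"y":0.048,"z":0.172,"rx":-0.66,"ry":0,"rz":0,"claw":-1},{"x":0.15,"y":0.048,"z":0.172,"rx":-0.66,"ry":0,"rz":0,"claw":-1},{"x":0.15,"y":0.048,"z":0.172,"rx":-0.66,"ry":0,"rz":0,"claw":-1},{"x":0.15,"y":0.048,"z":0.172,"rx":-0.66,"ry":0,"rz":0,"claw":-1},{"x":0.15,"y":0.048,"z":0.172,"rx":-0.66,"ry":0,"rz":0,"claw":-1}]'
python3 - <<'E'
from h import *
f=grab('wrist','wrist3.png'); s=ctrl.state(); print(s['eef_pos'],s['joints'],s['ft_force'],s['t']); print(Ro.from_rotvec(s['orientation']).as_matrix()); print(rel([.5717,.0604,.19]))
E
```

```text
t: 2.85
eef_pos: [0.5723, 0.0588, 0.3012]
orientation: [-1.224, 1.199, 1.221]
ft_force: [0.5, 0.4, -0.3]
width: -0.0
[0.5723 0.0585 0.3011] [ 0.0383  0.3143  1.3413 -0.0001  1.4836 -1.55  ] [0.0919 0.8383 0.0396] 2.9
[[ 0.0024 -0.9998 -0.0175]
 [-0.     -0.0175  0.9998]
 [-1.     -0.0024 -0.0001]]
[0.1389 0.0011 0.0024]
```

View pics/wrist3.png

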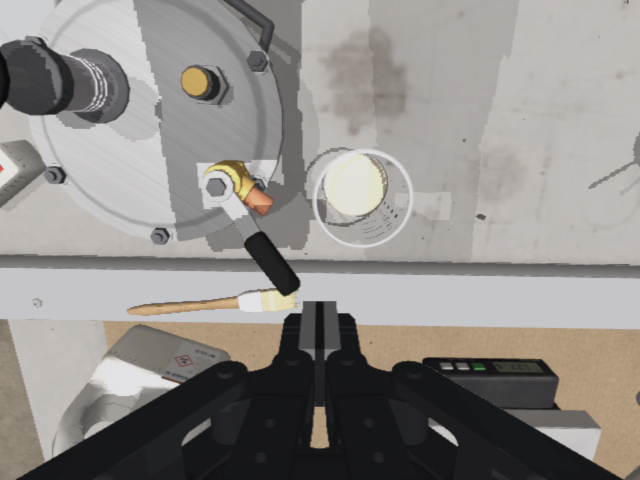

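Wrist view: hub at (217,186), sleeve from (250,238) to (293,290), with the finger to its left-hand (+y) side. I'll check it against the earlier estimate and compute the arc waypoints.

Run:
```python
from h import *
w=load('wrist3.png'); print(onz(w,217,186,.206),onz(w,272,263,.203),onz(w,296,287,.206))
s=ctrl.state(); pv=np.array([.5366,-.0075])
for a,off in [(35.4,.035),(35.4,.027),(25,.025),(15,.024),(5,.023),(-5,.023),(-15,.023),(-25,.023),(-30,.023),(-32.7,.023),(-32.7,.018)]:
    u=np.array([np.cos(np.radians(a)),np.sin(np.radians(a))]);n=np.array([-u[1],u[0]])
    q=pv+.066*u+n*off; print(a,off,q,rel([*q,.19]))
```

```text
[ 0.5348 -0.0036  0.206 ] [0.5857 0.0286 0.203 ] [0.6014 0.0447 0.206 ]
35.4 0.035 [0.5701 0.0593] [0.1389 0.0031 0.001 ]
35.4 0.027 [0.5748 0.0527] [ 0.1389 -0.0026 -0.0073]
25 0.025 [0.5859 0.0431] [ 0.139  -0.0162 -0.0196]
15 0.024 [0.5941 0.0328] [ 0.139  -0.0264 -0.0327]
5 0.023 [0.6003 0.0212] [ 0.139  -0.0339 -0.0473]
-5 0.023 [0.6044 0.0097] [ 0.139  -0.0386 -0.0618]
-15 0.023 [ 0.6063 -0.0024] [ 0.139  -0.0408 -0.0768]
-25 0.023 [ 0.6061 -0.0145] [ 0.139  -0.0403 -0.0921]
-30 0.023 [ 0.6053 -0.0206] [ 0.139  -0.0391 -0.0996]
-32.7 0.023 [ 0.6046 -0.0238] [ 0.139  -0.0382 -0.1036]
-32.7 0.018 [ 0.6019 -0.028 ] [ 0.139  -0.0347 -0.1088]
```

```bash
python3 -m creep '[{"x":0.05,"y":0.004,"z":0.005,"rx":0,"ry":0,"rz":0,"claw":-1},{"x":0.1,"y":0.004,"z":0.005,"rx":0,"ry":0,"rz":0,"claw":-1},{"x":0.139,"y":0.004,"z":0.005,"rx":0,"ry":0,"rz":0,"claw":-1},{"x":0.139,"y":0.004,"z":0.005,"rx":0,"ry":0,"rz":0,"claw":-1}]'
python3 - <<'E'
from h import *
f=grab('wrist','wrist4.png'); grab('top','top4.png'); s=ctrl.state(); print(s['eef_pos'],s['ft_force'],s['t']);
E
```

```text
t: 3.3
eef_pos: [0.5676, 0.0622, 0.1854]
orientation: [-1.219, 1.205, 1.226]
ft_force: [-0.2, -0.5, 0.1]
width: 0.006
[0.5695 0.0625 0.1901] [0.7052 0.3114 1.0039] 3.4
```

View pics/wrist4.png

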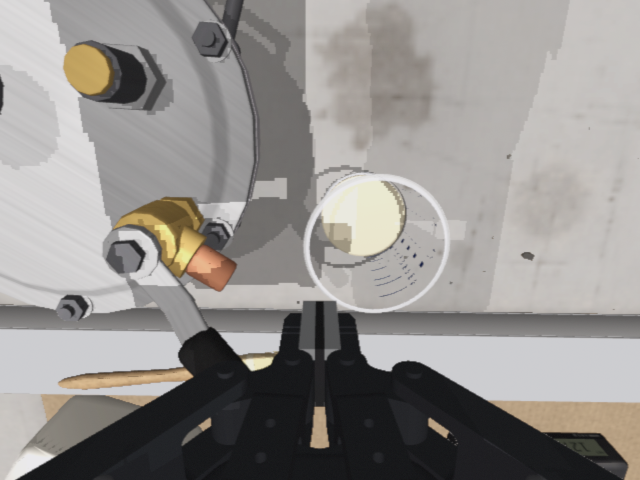

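The finger stands clear beside the sleeve with no contact force. Now I'll sweep the lever along its arc to about -25°.

```bash
python3 -m creep '[{"x":0,"y":-0.0066,"z":-0.0123,"rx":0,"ry":0,"rz":0,"claw":-1},{"x":0,"y":-0.013,"z":-0.018,"rx":0,"ry":0,"rz":0,"claw":-1},{"x":0,"y":-0.02,"z":-0.025,"rx":0,"ry":0,"rz":0,"claw":-1},{"x":0,"y":-0.0255,"z":-0.031,"rx":0,"ry":0,"rz":0,"claw":-1},{"x":0,"y":-0.0304,"z":-0.0377,"rx":0,"ry":0,"rz":0,"claw":-1},{"x":0,"y":-0.035,"z":-0.045,"rx":0,"ry":0,"rz":0,"claw":-1},{"x":0,"y":-0.038,"z":-0.052,"rx":0,"ry":0,"rz":0,"claw":-1},{"x":0,"y":-0.0405,"z":-0.0595,"rx":0,"ry":0,"rz":0,"claw":-1},{"x":0,"y":-0.0426,"z":-0.0668,"rx":0,"ry":0,"rz":0,"claw":-1},{"x":0,"y":-0.044,"z":-0.0745,"rx":0,"ry":0,"rz":0,"claw":-1},{"x":0,"y":-0.0448,"z":-0.0818,"rx":0,"ry":0,"rz":0,"claw":-1},{"x":0,"y":-0.0446,"z":-0.089,"rx":0,"ry":0,"rz":0,"claw":-1}]'
python3 - <<'E'
from h import *
f=grab('wrist','wrist5.png'); s=ctrl.state(); print(s['eef_pos'],s['ft_force'],s['t']);
E
```

```text
t: 4.6
eef_pos: [0.6059, -0.008, 0.1884]
orientation: [-1.223, 1.2, 1.223]
ft_force: [-0.3, 2.4, 0.2]
width: 0.004
[ 0.6059 -0.0087  0.1884] [-0.6275  0.2311 -0.2675] 4.65
```

View pics/wrist5.png

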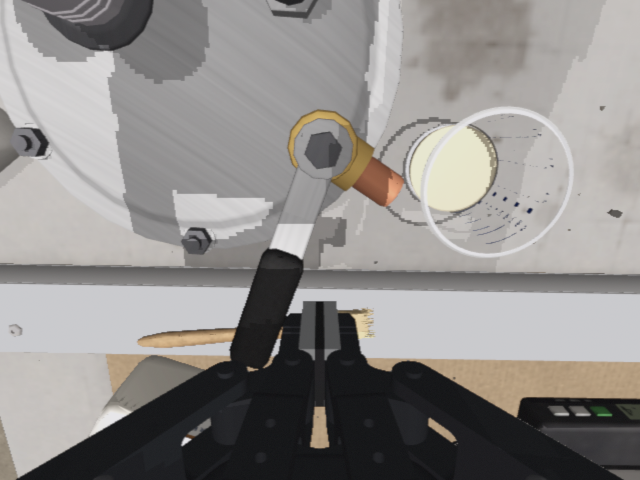

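The lever is moving: it now points from (323,150) to (265,310), about -20° in world, so roughly 12° remain. I'll continue slowly and watch the force.

```bash
python3 -m creep '[{"x":0,"y":0,"z":-0.005,"rx":0,"ry":0,"rz":0,"claw":-1},{"x":0,"y":0.001,"z":-0.01,"rx":0,"ry":0,"rz":0,"claw":-1},{"x":0,"y":0.0015,"z":-0.015,"rx":0,"ry":0,"rz":0,"claw":-1}]'; python3 -m creep '[{"x":0,"y":0.0003,"z":-0.002,"rx":0,"ry":0,"rz":0,"claw":-1}]'; python3 -m creep '[{"x":0,"y":0.0005,"z":-0.002,"rx":0,"ry":0,"rz":0,"claw":-1}]'
python3 - <<'E'
from h import *
f=grab('wrist','wrist6.png'); s=ctrl.state(); print(s['eef_pos'],s['ft_force'],s['t']);
E
```

```text
t: 4.95
eef_pos: [0.6049, -0.0197, 0.1884]
orientation: [-1.223, 1.2, 1.223]
ft_force: [-0.1, 1.7, -0.3]
width: -0.002
t: 5.05
eef_pos: [0.6047, -0.0215, 0.1885]
orientation: [-1.223, 1.201, 1.222]
ft_force: [-0.9, 1.7, 0.5]
width: 0.001
t: 5.15
eef_pos: [0.6043, -0.0229, 0.1884]
orientation: [-1.223, 1.2, 1.222]
ft_force: [0.3, 1.4, -0.3]
width: 0.002
[ 0.6043 -0.023   0.1884] [-0.2074  0.9962 -0.0754] 5.2
```

View pics/wrist6.png

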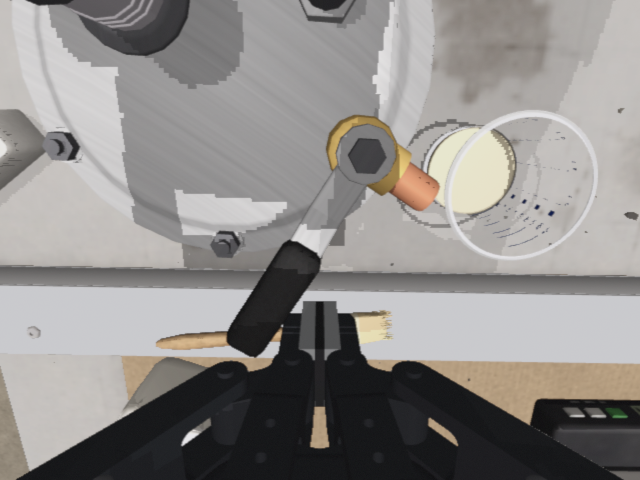

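Lever is now near -32° (hub (367,154), sleeve centre about (274,300)), with force still only about 2 N. I'll creep on until the stop shows up as a rise in force.

```bash
python3 -m creep '[{"x":0,"y":0.0006,"z":-0.002,"rx":0,"ry":0,"rz":0,"claw":-1}]'|grep -E "eef|force"; python3 -m creep '[{"x":0,"y":0.0006,"z":-0.002,"rx":0,"ry":0,"rz":0,"claw":-1}]'|grep -E "eef|force"
```

```text
eef_pos: [0.6039, -0.0242, 0.1884]
ft_force: [0.0, 6.7, -0.1]
eef_pos: [0.6037, -0.0251, 0.1885]
ft_force: [4.4, 9.6, 1.3]
```

Force rose from 2 N to about 10 N with almost no further motion, so the lever is on its stop. I'll back off along the normal, lift, and look.

```bash
python3 -m creep '[{"x":0,"y":-0.004,"z":0.006,"rx":0,"ry":0,"rz":0,"claw":-1},{"x":0,"y":-0.016,"z":0.024,"rx":0,"ry":0,"rz":0,"claw":-1},{"x":-0.06,"y":-0.018,"z":0.026,"rx":0,"ry":0,"rz":0,"claw":-1},{"x":-0.12,"y":-0.018,"z":0.026,"rx":0,"ry":0,"rz":0,"claw":-1},{"x":-0.18,"y":-0.018,"z":0.026,"rx":0,"ry":0,"rz":0,"claw":-1},{"x":-0.24,"y":-0.018,"z":0.0,"rx":0,"ry":0,"rz":0,"claw":-1},{"x":-0.24,"y":-0.018,"z":-0.03,"rx":0,"ry":0,"rz":0,"claw":-1}]'
python3 - <<'E'
from h import *
f=grab('wrist','wrist7.png'); s=ctrl.state(); print(s['eef_pos'],s['ft_force'],s['t']);
E
```

```text
t: 6.1
eef_pos: [0.6193, -0.0487, 0.3875]
orientation: [-1.23, 1.193, 1.216]
ft_force: [-0.5, -0.1, 0.0]
width: -0.001
[ 0.619  -0.0526  0.3841] [ 1.1172 -3.4347 -1.222 ] 6.15
```

View pics/wrist7.png

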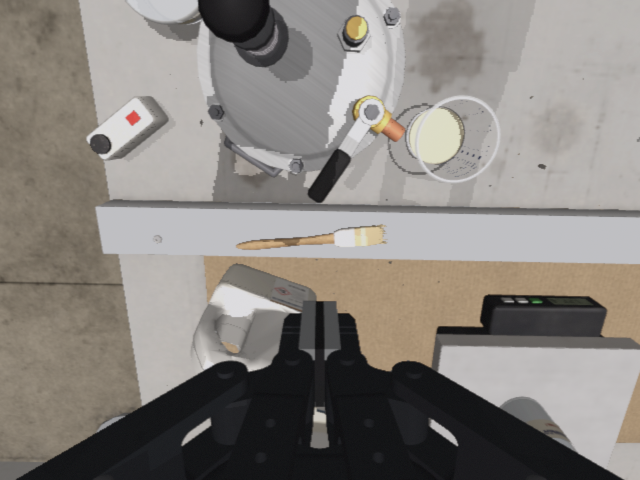

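Run:
```python
from h import *
w=load('wrist7.png'); im=w['img'][140:215,295:365]; m=(cv2.cvtColor(im,cv2.COLOR_BGR2HSV)[...,2]<60).astype(np.uint8)
n,l,st,c=cv2.connectedComponentsWithStats(m); i=1+np.argmax(st[1:,4]); cs,_=cv2.findContours((l==i).astype(np.uint8),0,1); r=cv2.minAreaRect(cs[0]); print(r)
s0=onz(w,r[0][0]+295,r[0][1]+140,.203); h=onz(w,372,110,.206); d=s0-h; print(s0,h,np.degrees(np.arctan2(d[1],d[0])),np.linalg.norm(d[:2]))
o=onz(w,400,133,.185)-onz(w,372,113,.185); print('outlet',np.degrees(np.arctan2(o[1],o[0])))
p=onz(w,356,28,.178); print('pin',p,'hub-pin',np.degrees(np.arctan2(*(h-p)[[1,0]])))
w2=load('wrist2.png'); p2=onz(w2,351.2,85.4,.178);h2=onz(w2,387.3,149.6,.206); print(p2,h2,np.degrees(np.arctan2(*(h2-p2)[[1,0]])))
cv2.imwrite('pics/w7z.png',cv2.resize(w['img'][0:220,190:450],None,fx=2.7,fy=2.7,interpolation=cv2.INTER_CUBIC))
# knob target
s=ctrl.state(); print('knob rel',rel([.476,-.103,.30]),rel([.476,-.103,.266]), s['eef_pos'], s['joints'])
```

```text
((33.346153259277344, 35.73076629638672), (18.027755737304688, 56.302066802978516), 33.690067291259766)
[ 0.5888 -0.0413  0.203 ] [ 0.5362 -0.0086  0.206 ] -31.884149904348075 0.06185089274808045
outlet 57.84689376684605
pin [ 0.4743 -0.0219  0.178 ] hub-pin 12.087498562078911
[ 0.474  -0.0216  0.178 ] [ 0.5361 -0.0085  0.206 ] 11.898664070088616
knob rel [ 0.1042  0.1804 -0.0598] [ 0.1467  0.1807 -0.0597] [ 0.619  -0.0526  0.3841] [-0.1432  0.4117  1.0258 -0.0012  1.698  -1.7311]
```

View pics/w7z.png

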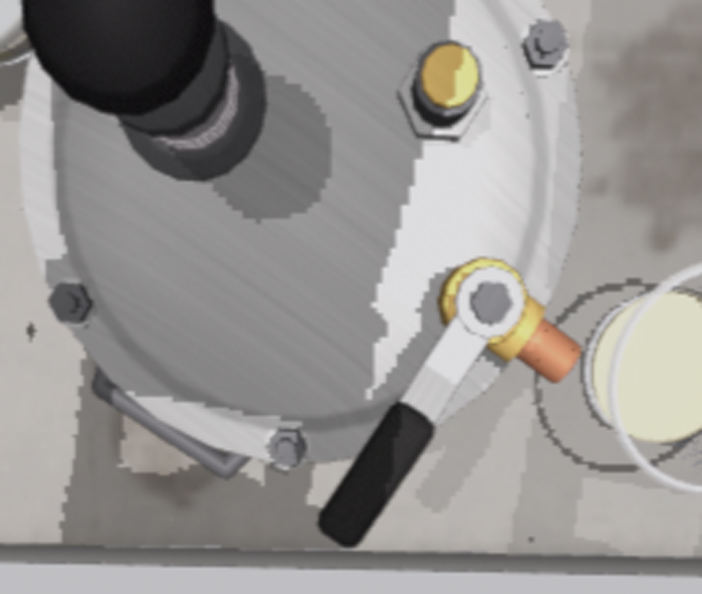

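Lever is at -31.9° against the pot's +y at 57–58°, so 90°: shut. The pin-to-hub bearing is unchanged, so the pot hasn't moved. Next I'll go above the knob.

```bash
python3 -m creep '[{"x":0,"y":0.06,"z":-0.02,"rx":0,"ry":0,"rz":0,"claw":-1},{"x":0.03,"y":0.12,"z":-0.04,"rx":0,"ry":0,"rz":0,"claw":-1},{"x":0.07,"y":0.18,"z":-0.06,"rx":0,"ry":0,"rz":0,"claw":-1},{"x":0.1,"y":0.18,"z":-0.06,"rx":0,"ry":0,"rz":0,"claw":-1},{"x":0.1,"y":0.18,"z":-0.06,"rx":0,"ry":0,"rz":0,"claw":-1},{"x":0.1,"y":0.18,"z":-0.06,"rx":0,"ry":0,"rz":0,"claw":-1}]'
python3 - <<'E'
from h import *
f=grab('wrist','wrist8.png');g=grab('scene','scene8.png');t=grab('top','top8.png'); s=ctrl.state(); print(s['eef_pos'],s['ft_force'],s['t'],rel([.476,-.103,.266])); print(proj(g,[.474,-.0215,.178]),proj(g,[.476,-.103,.266]))
cv2.imwrite('pics/s8z.png',cv2.resize(g['img'][150:310,300:460],None,fx=3.7,fy=3.7,interpolation=cv2.INTER_CUBIC))
E
```

```text
t: 6.75
eef_pos: [0.4761, -0.0999, 0.3013]
orientation: [-1.223, 1.2, 1.222]
ft_force: [0.6, -0.3, 0.7]
width: 0.002
[ 0.4765 -0.1     0.3017] [-0.332   0.2666 -0.6022] 6.9 [ 0.0446  0.0007 -0.0038]
(np.float64(349.13687180009015), np.float64(212.37313719894345)) (np.float64(360.32629477622856), np.float64(177.93524141911098))
```

View pics/wrist8.png

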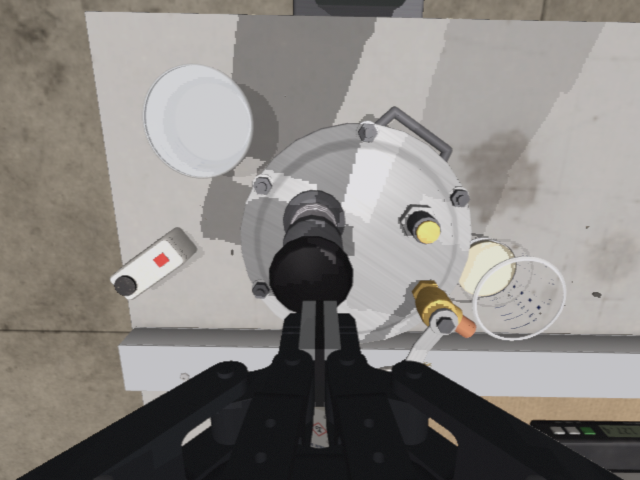

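View pics/s8z.png

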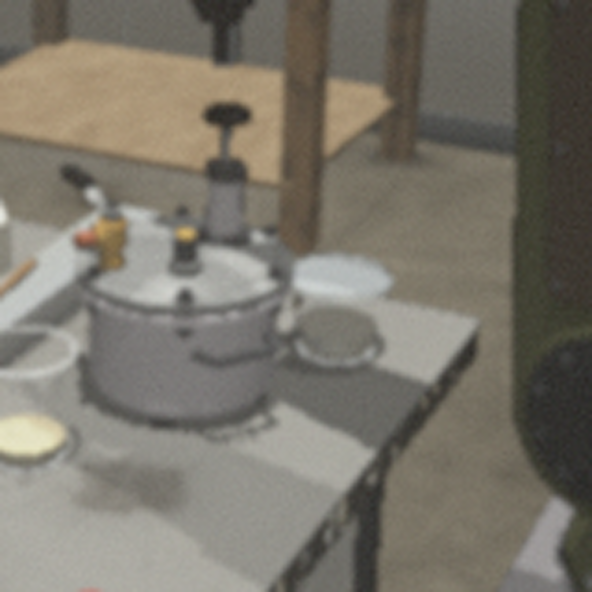

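The scene view now shows the knob at (361,179) and the pin head, seated, at (350,213), as predicted. First stroke slowly, with force readings.

```bash
python3 -m creep '[{"x":0.03,"y":0.0,"z":-0.0038,"rx":0,"ry":0,"rz":0,"claw":-1},{"x":0.045,"y":0.0,"z":-0.0038,"rx":0,"ry":0,"rz":0,"claw":-1},{"x":0.055,"y":0.0,"z":-0.0038,"rx":0,"ry":0,"rz":0,"claw":-1}]'|grep -E "eef|force"; python3 -m creep '[{"x":0.01,"y":0.0,"z":0,"rx":0,"ry":0,"rz":0,"claw":-1},{"x":0.02,"y":0.0,"z":0,"rx":0,"ry":0,"rz":0,"claw":-1}]'|grep -E "eef|force";python3 -m creep '[{"x":0.004,"y":0.0,"z":0,"rx":0,"ry":0,"rz":0,"claw":-1}]'|grep -E "eef|force";python3 -m creep '[{"x":0.003,"y":0.0,"z":0,"rx":0,"ry":0,"rz":0,"claw":-1}]'|grep -E "eef|force"
```

```text
eef_pos: [0.4759, -0.1032, 0.2563]
ft_force: [1.2, -0.1, 6.3]
eef_pos: [0.4759, -0.1032, 0.2413]
ft_force: [-0.8, -0.6, 7.3]
eef_pos: [0.4759, -0.1032, 0.2378]
ft_force: [-1.4, 0.9, 7.0]
eef_pos: [0.4759, -0.1032, 0.2358]
ft_force: [-1.0, 0.3, 7.6]
```

```bash
python3 -m creep '[{"x":0.0025,"y":0.0,"z":0,"rx":0,"ry":0,"rz":0,"claw":-1}]'|grep -E "eef|force"; python3 -m creep '[{"x":0.002,"y":0.0,"z":0,"rx":0,"ry":0,"rz":0,"claw":-1}]'|grep -E "eef|force"
python3 - <<'E'
from h import *
g=grab('scene','scene9.png'); s=ctrl.state(); print(s['eef_pos'],s['ft_force'],s['t'])
cv2.imwrite('pics/s9z.png',cv2.resize(g['img'][150:310,300:460],None,fx=3.7,fy=3.7,interpolation=cv2.INTER_CUBIC))
E
```

```text
eef_pos: [0.4762, -0.1034, 0.2354]
ft_force: [-11.7, 3.5, 35.9]
eef_pos: [0.4763, -0.1034, 0.2353]
ft_force: [-16.2, 3.5, 47.0]
[ 0.4762 -0.1034  0.2354] [-14.108    3.2077  34.233 ] 7.85
```

View pics/s9z.png

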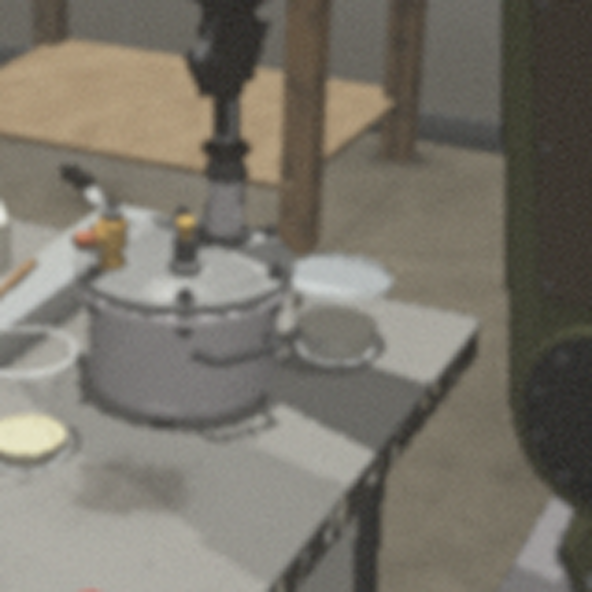

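At the stop (z ≈ 0.2356) the force rose, and the pin has come out a step, with its head now at about (350,210). That push was firmer than needed (47 N), so later strokes will stop at z ≈ 0.236. Now I'll release fully and do one more stroke.

```bash
python3 -m creep '[{"x":-0.02,"y":0,"z":0,"rx":0,"ry":0,"rz":0,"claw":-1},{"x":-0.05,"y":0,"z":0,"rx":0,"ry":0,"rz":0,"claw":-1},{"x":-0.05,"y":0,"z":0,"rx":0,"ry":0,"rz":0,"claw":-1},{"x":-0.05,"y":0,"z":0,"rx":0,"ry":0,"rz":0,"claw":-1}]'|grep -E "eef|force"
python3 - <<'E'
from h import *
g=grab('scene','scene10.png'); s=ctrl.state(); print(s['eef_pos'],s['ft_force'],s['t'],rel([.476,-.103,.236]))
cv2.imwrite('pics/s10z.png',cv2.resize(g['img'][170:240,320:390],None,fx=8,fy=8,interpolation=cv2.INTER_CUBIC))
E
```

```text
eef_pos: [0.4755, -0.1032, 0.2715]
ft_force: [-0.7, 0.2, -0.1]
[ 0.4752 -0.1032  0.2708] [ 0.3091  0.3475 -0.6524] 8.3 [ 0.0435 -0.001   0.0002]
```

View pics/s10z.png

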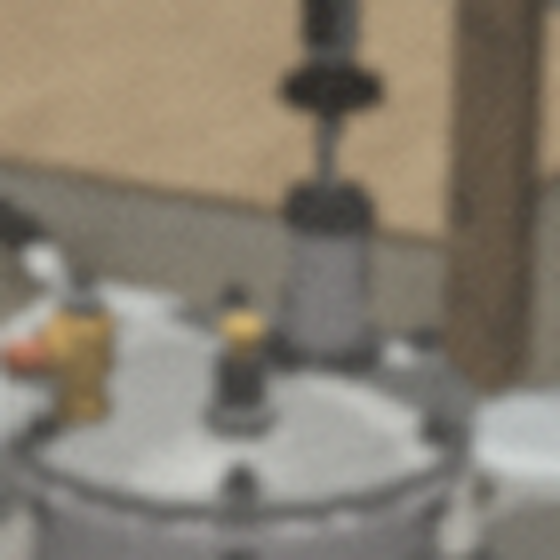

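The knob is fully up (rim row about 180) and the pin is slightly raised at (350,210.6). Second stroke, checking the bottom.

```bash
python3 -m creep '[{"x":0.018,"y":0,"z":0,"rx":0,"ry":0,"rz":0,"claw":-1},{"x":0.032,"y":0,"z":0,"rx":0,"ry":0,"rz":0,"claw":-1},{"x":0.04,"y":0,"z":0,"rx":0,"ry":0,"rz":0,"claw":-1},{"x":0.043,"y":0,"z":0,"rx":0,"ry":0,"rz":0,"claw":-1},{"x":0.0445,"y":0,"z":0,"rx":0,"ry":0,"rz":0,"claw":-1}]'|grep -E "eef|force"; python3 -m creep '[{"x":-0.015,"y":0,"z":0,"rx":0,"ry":0,"rz":0,"claw":-1},{"x":-0.035,"y":0,"z":0,"rx":0,"ry":0,"rz":0,"claw":-1},{"x":-0.0445,"y":0,"z":0,"rx":0,"ry":0,"rz":0,"claw":-1},{"x":-0.0445,"y":0,"z":0,"rx":0,"ry":0,"rz":0,"claw":-1}]'|grep -E "eef|force"
python3 - <<'E'
from h import *
g=grab('scene','scene11.png'); s=ctrl.state(); print(s['eef_pos'],s['ft_force'],s['t'])
for k in range(5): print(proj(g,[.474,-.0215,.174+.008*k]))
for n in (8,9,10,11):
    im=load('scene%d.png'%n)['img'][195:225,340:362]; h=cv2.cvtColor(im,cv2.COLOR_BGR2HSV); m=(h[...,1]>120)&(h[...,0]>15)&(h[...,0]<35); v,u=np.nonzero(m); print(n,u.mean()+340,v.mean()+195,v.min()+195,v.max()+195,len(v))
E
```

```text
eef_pos: [0.4757, -0.1034, 0.2356]
ft_force: [0.8, -0.3, 17.0]
eef_pos: [0.4754, -0.1033, 0.2717]
ft_force: [1.1, -0.1, 0.5]
[ 0.4751 -0.1033  0.2709] [-0.6417  0.3404  0.598 ] 9.25
(np.float64(349.1216100449653), np.float64(213.54810878877743))
(np.float64(349.1521702387294), np.float64(211.19534141969663))
(np.float64(349.18287769686606), np.float64(208.83123646510003))
(np.float64(349.21373348640896), np.float64(206.45571177621468))
(np.float64(349.2447386847256), np.float64(204.06868440871216))<stdin>:5: RuntimeWarning: Mean of empty slice.
  ret = ret.dtype.type(ret / rcount)
Traceback (most recent call last):
ValueError: zero-size array to reduction operation minimum which has no identity
```

That stroke reached the stop at a gentle 17 N and released. I'll repeat the stroke.

```bash
python3 -m creep '[{"x":0.018,"y":0,"z":0,"rx":0,"ry":0,"rz":0,"claw":-1},{"x":0.032,"y":0,"z":0,"rx":0,"ry":0,"rz":0,"claw":-1},{"x":0.04,"y":0,"z":0,"rx":0,"ry":0,"rz":0,"claw":-1},{"x":0.043,"y":0,"z":0,"rx":0,"ry":0,"rz":0,"claw":-1},{"x":0.0445,"y":0,"z":0,"rx":0,"ry":0,"rz":0,"claw":-1}]'|grep -E "eef|force"; python3 -m creep '[{"x":-0.015,"y":0,"z":0,"rx":0,"ry":0,"rz":0,"claw":-1},{"x":-0.035,"y":0,"z":0,"rx":0,"ry":0,"rz":0,"claw":-1},{"x":-0.0445,"y":0,"z":0,"rx":0,"ry":0,"rz":0,"claw":-1},{"x":-0.0445,"y":0,"z":0,"rx":0,"ry":0,"rz":0,"claw":-1}]'|grep -E "eef|force"
python3 -m creep '[{"x":0.018,"y":0,"z":0,"rx":0,"ry":0,"rz":0,"claw":-1},{"x":0.032,"y":0,"z":0,"rx":0,"ry":0,"rz":0,"claw":-1},{"x":0.04,"y":0,"z":0,"rx":0,"ry":0,"rz":0,"claw":-1},{"x":0.043,"y":0,"z":0,"rx":0,"ry":0,"rz":0,"claw":-1},{"x":0.0445,"y":0,"z":0,"rx":0,"ry":0,"rz":0,"claw":-1}]'|grep -E "eef|force"; python3 -m creep '[{"x":-0.015,"y":0,"z":0,"rx":0,"ry":0,"rz":0,"claw":-1},{"x":-0.035,"y":0,"z":0,"rx":0,"ry":0,"rz":0,"claw":-1},{"x":-0.0445,"y":0,"z":0,"rx":0,"ry":0,"rz":0,"claw":-1},{"x":-0.0445,"y":0,"z":0,"rx":0,"ry":0,"rz":0,"claw":-1}]'|grep -E "eef|force"
python3 - <<'E'
from h import *
g=grab('scene','scene12.png'); s=ctrl.state(); print(s['eef_pos'],s['ft_force'],s['t'])
c=[cv2.resize(load('scene%d.png'%n)['img'][170:235,330:380],None,fx=5,fy=5,interpolation=cv2.INTER_CUBIC) for n in (8,11,12)]
cv2.imwrite('pics/cmp12.png',np.hstack(c))
E
```

```text
eef_pos: [0.4756, -0.1035, 0.2356]
ft_force: [-1.1, 0.1, 16.2]
eef_pos: [0.4753, -0.1033, 0.2715]
ft_force: [-0.0, -0.2, -0.3]
eef_pos: [0.4756, -0.1035, 0.2356]
ft_force: [-0.5, -0.1, 16.6]
eef_pos: [0.4752, -0.1033, 0.2713]
ft_force: [0.2, 0.2, -0.6]
[ 0.475  -0.1033  0.2706] [-0.7054  0.7833 -0.443 ] 11.1
```

View pics/cmp12.png

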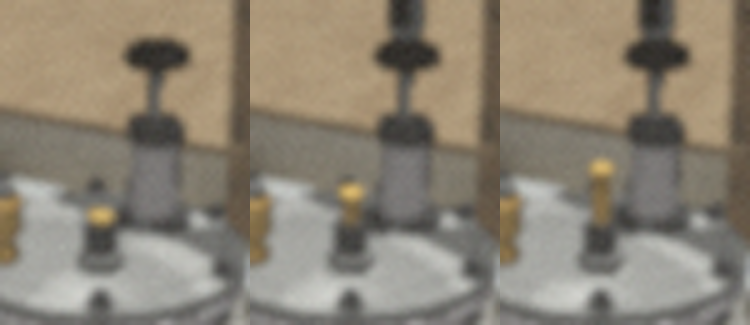

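The pin rises clearly (head from row 43 to 33 of the crop, about 30 mm). More strokes do no harm, so I'll add three and see whether it still rises.

```bash
python3 -m creep '[{"x":0.018,"y":0,"z":0,"rx":0,"ry":0,"rz":0,"claw":-1},{"x":0.032,"y":0,"z":0,"rx":0,"ry":0,"rz":0,"claw":-1},{"x":0.04,"y":0,"z":0,"rx":0,"ry":0,"rz":0,"claw":-1},{"x":0.043,"y":0,"z":0,"rx":0,"ry":0,"rz":0,"claw":-1},{"x":0.0445,"y":0,"z":0,"rx":0,"ry":0,"rz":0,"claw":-1}]'|grep -E "eef|force"; python3 -m creep '[{"x":-0.015,"y":0,"z":0,"rx":0,"ry":0,"rz":0,"claw":-1},{"x":-0.035,"y":0,"z":0,"rx":0,"ry":0,"rz":0,"claw":-1},{"x":-0.0445,"y":0,"z":0,"rx":0,"ry":0,"rz":0,"claw":-1},{"x":-0.0445,"y":0,"z":0,"rx":0,"ry":0,"rz":0,"claw":-1}]'|grep -E "eef|force"
python3 -m creep '[{"x":0.018,"y":0,"z":0,"rx":0,"ry":0,"rz":0,"claw":-1},{"x":0.032,"y":0,"z":0,"rx":0,"ry":0,"rz":0,"claw":-1},{"x":0.04,"y":0,"z":0,"rx":0,"ry":0,"rz":0,"claw":-1},{"x":0.043,"y":0,"z":0,"rx":0,"ry":0,"rz":0,"claw":-1},{"x":0.0445,"y":0,"z":0,"rx":0,"ry":0,"rz":0,"claw":-1}]'|grep -E "eef|force"; python3 -c "
from h import *
grab('scene','scene13d.png')"; python3 -m creep '[{"x":-0.015,"y":0,"z":0,"rx":0,"ry":0,"rz":0,"claw":-1},{"x":-0.035,"y":0,"z":0,"rx":0,"ry":0,"rz":0,"claw":-1},{"x":-0.0445,"y":0,"z":0,"rx":0,"ry":0,"rz":0,"claw":-1},{"x":-0.0445,"y":0,"z":0,"rx":0,"ry":0,"rz":0,"claw":-1}]'|grep -E "eef|force"
python3 -m creep '[{"x":0.018,"y":0,"z":0,"rx":0,"ry":0,"rz":0,"claw":-1},{"x":0.032,"y":0,"z":0,"rx":0,"ry":0,"rz":0,"claw":-1},{"x":0.04,"y":0,"z":0,"rx":0,"ry":0,"rz":0,"claw":-1},{"x":0.043,"y":0,"z":0,"rx":0,"ry":0,"rz":0,"claw":-1},{"x":0.0445,"y":0,"z":0,"rx":0,"ry":0,"rz":0,"claw":-1}]'|grep -E "eef|force"; python3 -m creep '[{"x":-0.015,"y":0,"z":0,"rx":0,"ry":0,"rz":0,"claw":-1},{"x":-0.035,"y":0,"z":0,"rx":0,"ry":0,"rz":0,"claw":-1},{"x":-0.0445,"y":0,"z":0,"rx":0,"ry":0,"rz":0,"claw":-1},{"x":-0.0445,"y":0,"z":0,"rx":0,"ry":0,"rz":0,"claw":-1}]'|grep -E "eef|force"
python3 - <<'E'
from h import *
g=grab('scene','scene13.png'); s=ctrl.state(); print(s['eef_pos'],s['ft_force'],s['t'])
c=[cv2.resize(load('scene%s.png'%n)['img'][170:235,330:380],None,fx=4,fy=4,interpolation=cv2.INTER_CUBIC) for n in ('8','12','13d','13')]
cv2.imwrite('pics/cmp13.png',np.hstack(c))
for n in ('8','11','12','13d','13'):
    im=load('scene%s.png'%n)['img'][190:225,343:357]; h=cv2.cvtColor(im,cv2.COLOR_BGR2HSV); m=(h[...,1]>90)&(h[...,0]>10)&(h[...,0]<35)&(h[...,2]>140); v,u=np.nonzero(m); print(n,len(v),v.min()+190 if len(v) else 0,v.max()+190 if len(v) else 0)
E
```

```text
eef_pos: [0.4755, -0.1034, 0.2356]
ft_force: [-1.8, 0.3, 18.8]
eef_pos: [0.4752, -0.1033, 0.2712]
ft_force: [0.2, -0.4, -0.3]
eef_pos: [0.4755, -0.1034, 0.2356]
ft_force: [-1.9, 1.4, 19.6]
eef_pos: [0.4752, -0.1033, 0.2713]
ft_force: [0.2, 0.4, 0.1]
eef_pos: [0.4755, -0.1034, 0.2356]
ft_force: [-1.9, 0.1, 18.7]
eef_pos: [0.4752, -0.1033, 0.2712]
ft_force: [-0.7, -0.2, -0.0]
[ 0.475  -0.1032  0.2704] [ 0.3662  0.0448 -0.6104] 13.9
8 12 212 214
11 14 207 210
12 12 202 204
13d 12 201 204
13 13 202 204
```

View pics/cmp13.png

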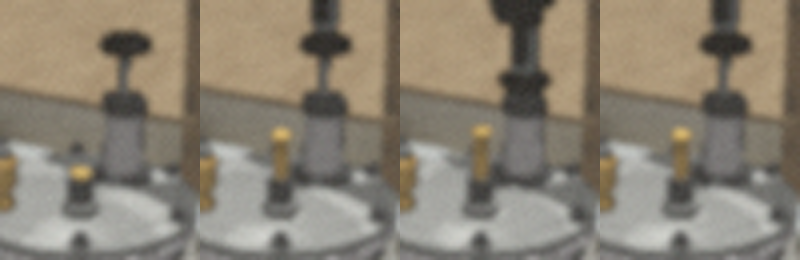

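The pin head is saturated at rows 202–204, unchanged over the last three strokes, with the knob up. I'll retreat straight up and then measure pin height and lever angle with the wrist camera from two places.

```bash
python3 -m creep '[{"x":-0.05,"y":0,"z":0,"rx":0,"ry":0,"rz":0,"claw":-1},{"x":-0.1,"y":0,"z":0,"rx":0,"ry":0,"rz":0,"claw":-1},{"x":-0.15,"y":-0.02,"z":0.0,"rx":0,"ry":0,"rz":0,"claw":-1},{"x":-0.185,"y":-0.06,"z":0,"rx":0,"ry":0,"rz":0,"claw":-1},{"x":-0.185,"y":-0.1,"z":0,"rx":0,"ry":0,"rz":0,"claw":-1},{"x":-0.185,"y":-0.1,"z":0,"rx":0,"ry":0,"rz":0,"claw":-1},{"x":-0.185,"y":-0.1,"z":0,"rx":0,"ry":0,"rz":0,"claw":-1}]'|grep -E "eef|force"; python3 -c "
from h import *
grab('wrist','wrist14.png')"; python3 -m creep '[{"x":0,"y":0,"z":0.06,"rx":0,"ry":0,"rz":0,"claw":-1},{"x":0,"y":0,"z":0.12,"rx":0,"ry":0,"rz":0,"claw":-1},{"x":0,"y":0,"z":0.16,"rx":0,"ry":0,"rz":0,"claw":-1},{"x":0,"y":0,"z":0.16,"rx":0,"ry":0,"rz":0,"claw":-1},{"x":0,"y":0,"z":0.16,"rx":0,"ry":0,"rz":0,"claw":-1}]'|grep -E "eef|force"
python3 - <<'E'
from h import *
grab('wrist','wrist15.png'); grab('top','top15.png'); grab('scene','scene15.png'); print(ctrl.state()['t'])
E
```

```text
eef_pos: [0.5554, -0.1019, 0.4171]
ft_force: [0.6, -0.5, -0.1]
eef_pos: [0.5522, 0.0263, 0.4194]
ft_force: [0.1, 0.8, -0.5]
15.3
```

View pics/wrist14.png

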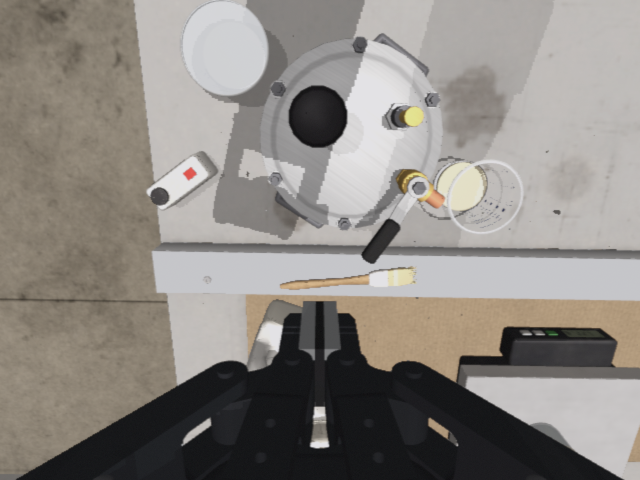

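View pics/wrist15.png

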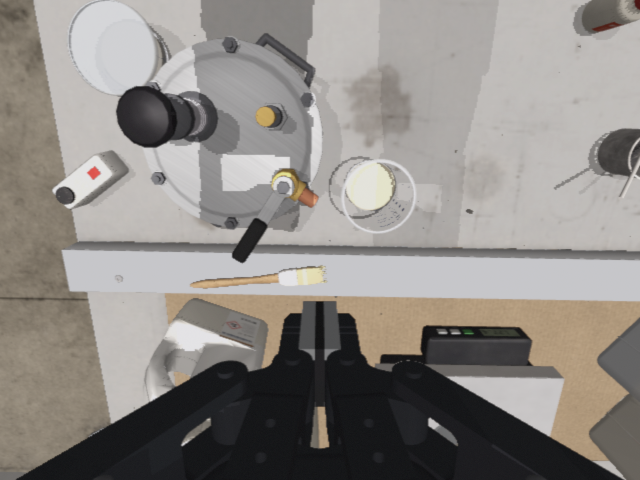

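Run:
```python
from h import *
a,b=load('wrist14.png'),load('wrist15.png')
def yel(f,box):
    x0,y0,x1,y1=box; h=cv2.cvtColor(f['img'][y0:y1,x0:x1],cv2.COLOR_BGR2HSV); m=((h[...,1]>100)&(h[...,0]>12)&(h[...,0]<40)&(h[...,2]>120)).astype(np.uint8)
    cs,_=cv2.findContours(m,0,1); c=max(cs,key=cv2.contourArea); (x,y),r=cv2.minEnclosingCircle(c); return x+x0,y+y0,r
pa=yel(a,(400,102,432,132)); pb=yel(b,(248,100,285,132)); print(pa,pb)
print('pin',tri(ray(a,*pa[:2]),ray(b,*pb[:2])))
print('hub',tri(ray(a,419,188),ray(b,284,187)))
print('knob',tri(ray(a,318,116.5),ray(b,146.5,116)))
for f,hx,box in ((a,(419,187.5),(355,215,403,266)),(b,(284,186),(228,215,270,265))):
    x0,y0,x1,y1=box; m=(cv2.cvtColor(f['img'][y0:y1,x0:x1],cv2.COLOR_BGR2HSV)[...,2]<60).astype(np.uint8)
    cs,_=cv2.findContours(m,0,1); r=cv2.minAreaRect(max(cs,key=cv2.contourArea)); s0=onz(f,r[0][0]+x0,r[0][1]+y0,.203);h=onz(f,*hx,.206);d=s0-h;print('lever',s0,h,np.degrees(np.arctan2(d[1],d[0])))
z=np.hstack([cv2.resize(a['img'][60:260,280:450],None,fx=2.3,fy=2.3,interpolation=cv2.INTER_CUBIC),cv2.resize(b['img'][60:260,110:280],None,fx=2.3,fy=2.3,interpolation=cv2.INTER_CUBIC)]);cv2.imwrite('pics/f.png',z)
# top diff
d=cv2.absdiff(load('top0.png')['img'],load('top15.png')['img']).max(2); d[230:]=d[230:]; print([(n,int(d[y0:y1,x0:x1].max())) for n,(x0,y0,x1,y1) in dict(tub=(447,238,490,278),cup=(330,180,375,220),tape=(165,203,208,243),rod=(213,205,262,240),bottle=(240,268,266,295)).items()])
i=np.hstack([cv2.resize(load(n)['img'][160:300,320:520],(400,280)) for n in('top0.png','top15.png')]);cv2.imwrite('pics/tcmp.png',i)
```

```text
(410.0, 116.0, 9.055485725402832) (265.0, 116.0, 9.848958015441895)
pin [ 0.4736 -0.0226  0.1988]
hub [ 0.5378 -0.0068  0.1927]
knob [ 0.4755 -0.1034  0.2557]
lever [ 0.5878 -0.042   0.203 ] [ 0.5354 -0.0103  0.206 ] -31.160185946419244
lever [ 0.5879 -0.0401  0.203 ] [ 0.5343 -0.0056  0.206 ] -32.726500232130796
[('tub', 20), ('cup', 148), ('tape', 12), ('rod', 12), ('bottle', 11)]
```

View pics/f.png

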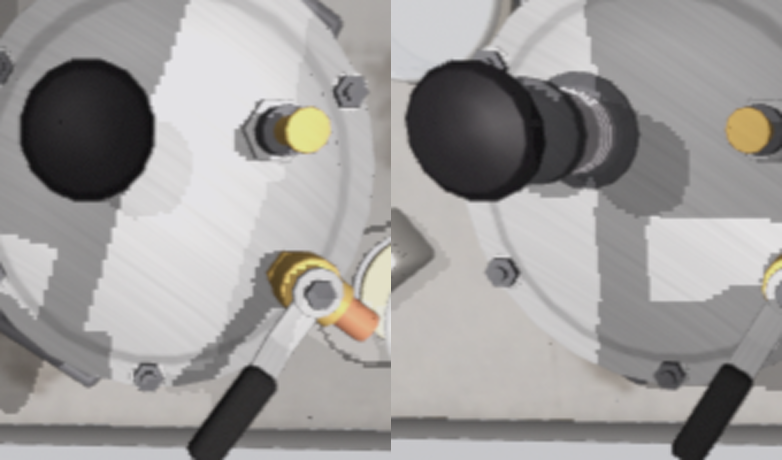

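View pics/tcmp.png

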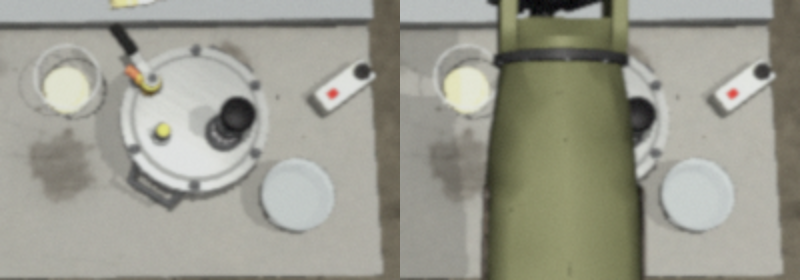

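Run:
```python
from h import *
a,b=load('wrist14.png'),load('wrist15.png')
print('pin',tri(ray(a,413.5,116.5),ray(b,265.2,116.5)))
# head top circle in each view by Hough on enlarged crop
for f,(x0,y0,x1,y1) in ((a,(395,98,435,136)),(b,(248,98,288,136))):
    g=cv2.resize(cv2.cvtColor(f['img'],cv2.COLOR_BGR2GRAY)[y0:y1,x0:x1],None,fx=8,fy=8,interpolation=cv2.INTER_CUBIC)
    c=cv2.HoughCircles(cv2.GaussianBlur(g,(9,9),2),cv2.HOUGH_GRADIENT,1,200,param1=80,param2=15,minRadius=60,maxRadius=100); print([(q[0]/8+x0,q[1]/8+y0,q[2]/8) for q in c[0]])
print('expected px for pin .210',proj(a,[.474,-.0222,.21]),proj(b,[.474,-.0222,.21]),'for .207',proj(a,[.474,-.0222,.207]),proj(b,[.474,-.0222,.207]))
```

```text
pin [ 0.474  -0.0213  0.2069]
[(np.float32(412.4375), np.float32(117.6875), np.float32(8.1875))]Traceback (most recent call last):
  File "<stdin>", line 7, in <module>
TypeError: 'NoneType' object is not subscriptable
```

The pin top is at about 0.207 ± 0.003 m (fully out would be 0.210). To check for residual settling, I'll compare the head sub-pixel across the scene frames.

Run:
```python
from h import *
def row(n):
    im=load('scene%s.png'%n)['img'].astype(float)[190:225,346:354]; s=(im[...,2]-im[...,0]); 
    p=s.mean(1); return p
ref=row('13')
for n in ('8','11','12','13d','13','15'):
    p=row(n); # edge: first crossing of half max from top
    k=p-p[:5].mean(); m=k.max(); i=np.argmax(k>m/2); e=i-1+(m/2-k[i-1])/(k[i]-k[i-1]); print(n,round(190+e,2))
f=load('scene8.png'); print([round(proj(f,[.474,-.0215,.178+d])[1]-proj(f,[.474,-.0215,.178])[1],2) for d in (.024,.029,.032)])
```

```text
8 211.96
11 207.06
12 202.54
13d 201.71
13 202.52
15 189.99
[np.float64(-7.11), np.float64(-8.6), np.float64(-9.5)]
```

Run:
```python
from h import *
for n in ('8','9','10','11','12','13d','13'):
    im=load('scene%s.png'%n)['img'].astype(float)[190:225,346:354]; p=(im[...,2]-im[...,0]).mean(1)
    k=p-p[:5].mean(); m=k.max(); i=np.argmax(k>m/2); e=i-1+(m/2-k[i-1])/(k[i]-k[i-1]); print(n,round(190+e,2),round((211.96-190-e)/9.5*32,1),'mm')
cv2.imwrite('pics/s15z.png',cv2.resize(load('scene15.png')['img'][150:310,270:430],None,fx=3.7,fy=3.7,interpolation=cv2.INTER_CUBIC))
```

```text
8 211.96 -0.0 mm
9 208.68 11.0 mm
10 209.73 7.5 mm
11 207.06 16.5 mm
12 202.54 31.7 mm
13d 201.71 34.5 mm
13 202.52 31.8 mm
```

View pics/s15z.png

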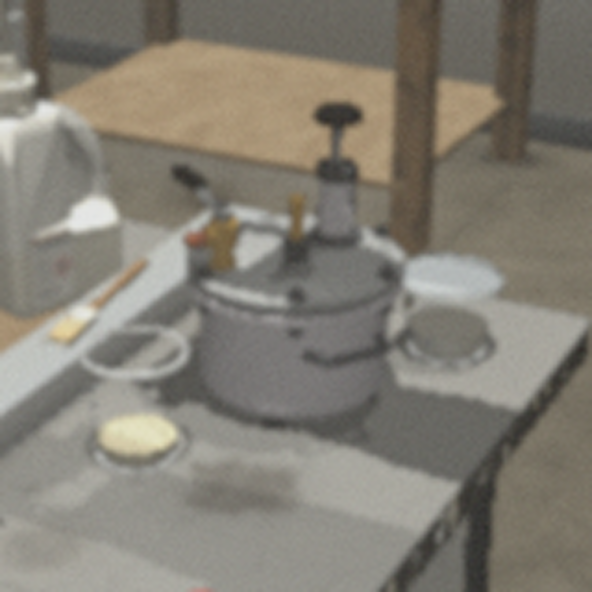

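The numbers fit: a net 8 mm per stroke (7.5, 16.5, 31.7), a 3 mm settle as the knob rises, and a steady 31.8 mm at the end. The last frame shows the pin out, knob up, lever shut and the arm clear. Handing in.

```bash
python3 -c "
from plant import ctrl
print(ctrl.finish_job(), ctrl.state()['t'])"
```

```text
the job is handed in; nothing more can be done
the job is handed in; nothing more can be done
```

I shut the bleed lever and pumped seven full strokes. The pin stands fully out, the knob is up and the arm is clear. I handed the job in at about 15 s, and it gave no verdict.

- **Lever:** I pushed it round with the closed fingertips until the force rose from about 2 N to about 10 N at its stop. Afterwards it measured -31° to -33° in the world frame, against about -32° for fully shut.
- **Pump:** Every stroke reached the bottom stop and was released above the knob's full height. On the first stroke I pressed too hard at the stop, about 50 N at the wrist. The other six took 16 to 20 N.
- **Pin:** By sub-pixel measurement in the scene camera it stood out 31.8 mm, and the last three strokes did not change that. The wrist camera put the pin top at 0.207 m ± 3 mm, against 0.210 m expected. My first automatic wrist reading was 0.199 m because the mask had caught the pin's shaft, so I redid it by hand.
- **Surroundings:** The pot features I re-measured were within about 2 mm of where they started. The tub, tape roll, rod pot and bottle show no change in the top view.
- **Not fully checked:** The arm hid part of the pot in the last top view. The cup area's image difference read high (148), but it looks unmoved by eye; I put this down to the arm and its shadow. I did not compare the timer's position numerically.

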